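Balance the relief lever on the knife edge and mark the point

ROBOT

A 6-joint arm with a two-finger parallel gripper is mounted at the origin on the work surface. World frame = base frame: x ahead of the robot, y to its left, z up, the work surface at z = 0. Lengths are in mm, angles in rad, forces in N, time in s.
With the tool pointing down it reaches from about 300 to 775 mm from the base axis. Payload 14.6 kg.
Tool frame: the origin (TCP) lies at the very end of the fingers, on their centre line; the grasp point (between the pads) lies 19 mm behind it; z points along the fingers, y is the line along which they close (so a half turn about z gives the same grasp; the last joint's range is limited). The gripper opens to 94 mm and grips with 3 to 60 N. Pads are 16 mm wide; open, the fingers measure 119 mm over their backs; the gripper's body (75 mm by 177 mm) begins 78 mm behind the grasp point.
Start: joints at [-1.346, 0.3, 1.521, -0, 1.321, -0.067], TCP at [158.215, -526.742, 205.446] pointing down, gripper open.
Joint ranges: [-3.03, 3.03], [-0.79, 2.21], [0.23, 2.52], [-1.04, 4.18], [0, 3.07], [-2.55, 2.55]. Speed limits (rad/s): [2.22, 2.22, 2.57, 3.14, 3.14, 3.14].

INTERFACE

Orientations are given as [roll, pitch, yaw] about the fixed x, y, z axes, in that order (R = Rz(yaw) Ry(pitch) Rx(roll)).
In Python, from cell import manip, eyes, ticket gives the robot as it stands. The module is installed in compiled form; this text tells all that it offers.
- The arm moves only by the tool arm_command, never from a script. Its argument "plan" is a list of rows, each a list of 5 numbers: the opening, from -1 (shut) to 1 (fully open), then the shift along the tool's x, y, z in m, then the turn about the tool's z in rad. In form: [[jaw, dx, dy, dz, roll], ...]. A call has 1 to 20 rows; each row shifts and turns the commanded pose from where the row before left it, along the tool's axes as they then stand; what a row does not reach is not made up. A row lasts 1/8 s, in which the tool goes at most 62.5 mm and 10.7 degrees, less where a joint would pass 70% of its speed; a pose out of reach is approached as far as the arm can. A call is refused whole if a number of a shift passes 0.0625 or a number of a turn 0.188, either way. A call with a gripper value outside its range is refused whole. The fingers move at their own pace and stop on an object; "newtons" is the grip in N (left out, the last holds). Time passes only in rows, so rows that do not move let the fingers close. It gives the time, the measured TCP pose, the force, the opening and the grip force at its end, in the units of the state.
- manip.read_state(): the state, without advancing time (a new reading comes with each control period).
- eyes.camera(name): name is "side" or "top" or "wrist"; returns a dict with "img" (384x512x3 uint8, blue, green, red), "z_map" (384x512 float32, mm along the optical axis (not along the pixel's ray), 0 where there is no reading), "fx", "fy", "cx", "cy" (pixels), "dist" ([k1, k2, p1, p2, k3] as OpenCV has them; the pictures are not rectified), "eye" and "orientation" of the camera in the world. Camera axes: x right, y down, z forward; pixel columns grow to the right and rows downward; lengths in mm; the calibration is good to about 2 mm. A picture is of the moment at which its call begins.
- ticket.sign_off(): hands the job in; it is judged then, once.
The state is a dict: "clock": time; "joints": joint angles; "qd": joint speeds; "effort": joint torques, N m; "eef_pos": TCP position; "eef_rot": TCP orientation; "wrist_force": force on the tool from outside, world axes, zero at the start; "moment": the same for the moment, N m; "finger_gap": finger opening in mm; "finger_force": force on a finger pad.
Only numpy, scipy, OpenCV 4.12 (cv2) and the standard library are available. Lean on these libraries where they do the work, as an engineer would, in place of code of your own. Each camera call takes 0.05 s, during which the arm holds its last target. There are 200 camera calls.

TASK

The steel lever beam lies across the twin knife edge of the stand, tipped over to its heavy side. Without lifting it off the stand or pressing hard on the knife edge, slide the beam along until it balances level there by itself, let go so that it stands steady, then mark the balance point by setting the small brass rider astride the beam directly over the knife edge. Leave the beam balanced with the rider on it, and the other parts on the bench undisturbed.

Things in the scene. Friction and masses are not known exactly. Their poses are not given: they have to be found in the camera images.
- beam: Steel lever beam, an inverted channel 360 mm long (x), 34 wide (y): web 4 mm thick, side flanges 3 mm thick down to 22 mm below the web's underside (28 mm inside), ends closed. Origin: middle of the web's underside; z up. 0.41 to 0.62 kg. It rests tilted at the start, its -x end down; slide it 20 to 90 mm in its own +x direction. Friction on the edge 0.5 to 0.7.
- beam_top (a point): Middle of the beam's flat top, 4 mm above its origin. The balance point is up to 32 mm either side of it, unknown. When it lies between the twin edges the beam rests level on both by itself; farther off it slopes by 2 to 3 degrees per mm, and soon tips 10 to 20 degrees until a pot lies on the bench. Swings die out in about 2 s. At the start the edge is 52 to 58 mm to its +x side.
- pot_left (a point): Bottom centre of the round sealed ballast pot (32 mm across) hanging under the beam 150 mm to the -x side of its middle, 50 mm below the web's underside. Its filling is unknown.
- pot_right (a point): Bottom centre of the like pot 150 mm to the +x side of the middle.
- stand: Fixed knife-edge stand: grey base 90 x 80 x 12 mm, steel post 10 x 22 mm inside the beam's channel (3 mm play each side). Origin: centre of the base's underside, z up; x is the direction the beam slides, the same way as the beam's x within a few degrees; the edges run along y. The beam may be raised at most 20 mm off it.
- knife (a point): Middle of the twin knife edge: two steel ridges 22 mm long and 6 mm apart (3 mm to each side of this point along the stand's x), 90 mm above the bench; the web's underside rests on them. They must never carry more than 40 N together.
- rider: Brass saddle on its two legs: sheet 20 (x) x 46 (y) x 3 mm, legs 14 mm deep, 40 mm apart inside, to straddle the beam. Black nylon finger tab 10 (x) x 20 (y) x 26 mm high on top. Origin: between the feet, at foot level; sheet underside at 14, tab from 17 to 43 mm. 45 g. Astride the beam, x along it either way round, its origin is 10 mm below the beam's.
- meter_cover: Bystander: grey iron meter cover, a stepped disc 116 mm across and 52 mm high; origin under its centre.
- plug0: Bystander: one of three brass orifice plugs, 30 mm across and 30 mm high; origin under its centre.
- plug1: Bystander: one of three brass orifice plugs, 30 mm across and 30 mm high; origin under its centre.
- plug2: Bystander: one of three brass orifice plugs, 30 mm across and 30 mm high; origin under its centre.
- valve_seat: Bystander: blue nylon valve seat ring, 44 mm across, 12 mm high; origin under its centre.
- spanner: Bystander: steel spanner 190 mm long lying along its x.
- flange_ring: Bystander: dark steel flange ring, 68 mm across, 14 mm high; origin under its centre.
There are look-alikes about, which are no part of the job. What is shaped like the rider but blue is not meant.

How it is judged:
By the outcome, as a careful person would: the job done as asked, in the order asked, and still so for the second after the job is handed in, with the robot touching nothing.
It also fails if it takes over 72 s, if anything falls off the work surface, if the arm or the gripper's body presses on something with over 40 N, if the wrist force passes 120 N, or if a joint passes its speed limit or range.

## Working session

There is one attempt and no reset: what is moved stays moved. The work goes in short steps, Python scripts to look and compute and a tool call to move; the robot and the scene stay as the last step left them, time stands still between calls to the robot, and variables do not carry over. Pictures are saved under pics/ and viewed, at most 10 in all, crops included, and the job is handed in when it is done.

Besides the shell and the picture viewer there is one more tool, called after "Request:" by a JSON object that holds its "op" and its "data", one argument or row to a line. arm_command: Moves the arm, as the interface text tells. Its arguments: {"type":"object","properties":{"plan":{"type":"array"},"newtons":{"type":"number"}},"required":["plan"]}

```bash
mkdir -p pics; cat > h.py <<'E'
import numpy as np, cv2
from cell import manip, eyes, ticket
from scipy.spatial.transform import Rotation as R
def cam(n):
    c=eyes.camera(n); c['K']=np.array([[c['fx'],0,c['cx']],[0,c['fy'],c['cy']],[0,0,1.]])
    c['D']=np.array(c['dist'],float); o=np.array(c['orientation'],float)
    c['R']=o if o.shape==(3,3) else R.from_euler('xyz',o).as_matrix(); c['eye']=np.array(c['eye'],float); return c
def rays(c,uv):
    p=cv2.undistortPoints(np.array(uv,float).reshape(-1,1,2),c['K'],c['D']).reshape(-1,2)
    return np.c_[p,np.ones(len(p))]@c['R'].T
def onz(c,uv,z):
    d=rays(c,uv); return c['eye']+d*((z-c['eye'][2])/d[:,2])[:,None]
def cloud(c):
    v,u=np.mgrid[0:384,0:512]; d=rays(c,np.stack([u,v],-1).reshape(-1,2))
    return (c['eye']+d*c['z_map'].reshape(-1,1)).reshape(384,512,3)
def proj(c,P):
    r,_=cv2.Rodrigues(c['R'].T); return cv2.projectPoints(np.array(P,float).reshape(-1,1,3),r,-c['R'].T@c['eye'],c['K'],c['D'])[0].reshape(-1,2)
E
python3 - <<'E'
from h import *
a=cam('top');b=cam('side')
for n,c in(('top',a),('side',b)): print(n,c['orientation'],c['eye'],c['fx'],(c['z_map']>0).mean()); cv2.imwrite(f'pics/{n}0.png',c['img'])
cv2.imwrite('pics/both0.png',cv2.resize(np.vstack([a['img'],b['img']]),None,fx=.78,fy=.78))
print(manip.read_state())
E
```

```text
top [-2.9987867   0.02385348 -1.55939644] [ 385.23885575    9.46489443 1140.75883769] 359.6839311857352 0.9960886637369791
side [-2.50210503  0.00532283 -0.47758759] [ 253.03969503 -571.35401285  948.73143802] 383.43715445075156 0.9961446126302084
{'clock': 0.1, 'joints': array([-1.34560619e+00,  3.00397707e-01,  1.52151536e+00,  5.50056741e-06,
        1.32071722e+00, -6.66081420e-02]), 'qd': array([-1.01399393e-03, -4.04891522e-03,  5.82473583e-05, -2.79768719e-04,
        7.12444882e-04, -1.06118961e-03]), 'effort': array([ 3.97878193e-04, -5.32644475e+01, -3.53284621e+01,  7.09418301e-02,
        2.34829163e-02, -5.05712967e-05]), 'eef_pos': array([ 158.16204574, -526.51879121,  204.95439393]), 'eef_rot': array([-3.14055767e+00, -7.43803045e-05,  2.91796874e-01]), 'wrist_force': array([ 0.08727956,  0.21087542, -0.96320675]), 'moment': array([-0.03696579, -0.01769084, -0.06731397]), 'finger_force': 0.0, 'finger_gap': 94.3988547343261}
```

View pics/top0.png

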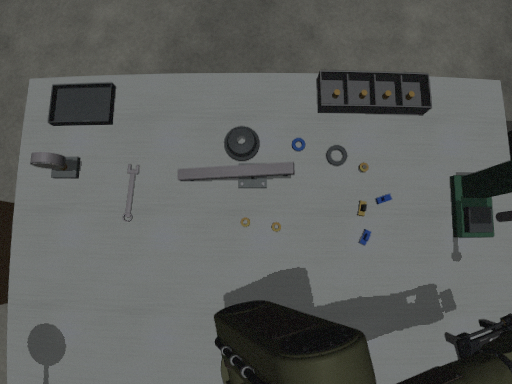

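View pics/side0.png

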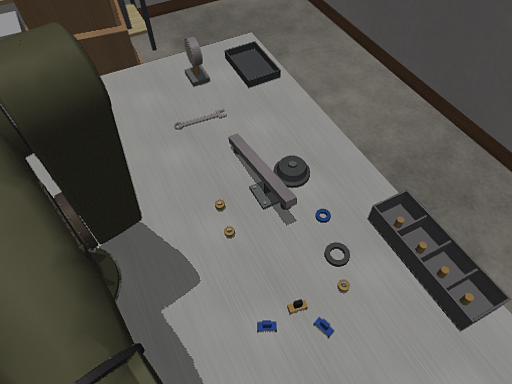

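Top view: the beam runs from (180,174) to (293,168), with the stand base at (253,183). Rider candidates are brass with a black tab at (362,208), blue at (384,199) and blue at (365,237). The brass one fits the description, and I'll confirm it in a crop. Next I'll measure.

```bash
python3 - <<'E'
from h import *
a=cam('top');b=cam('side')
crop=lambda c,u,v,r:cv2.resize(c['img'][v-r:v+r,u-r:u+r],(380,380),interpolation=cv2.INTER_CUBIC)
cv2.imwrite('pics/rider.png',np.hstack([crop(a,370,215,36),crop(b,298,312,36)]))
for n,c,box in(('top',a,(155,190,170,305)),('side',b,(125,215,215,305))):
    P=cloud(c); s=P[box[0]:box[1],box[2]:box[3]].reshape(-1,3)
    t=s[(s[:,2]>62)]
    # beam: top plane by fit
    m=t.mean(0); 
    for k in range(6):
        A=np.c_[t[:,:2],np.ones(len(t))]; w=np.linalg.lstsq(A,t[:,2],rcond=None)[0]; r=t[:,2]-A@w
        q=r>-4; 
        if k<5: t=t[q]
    rect=cv2.minAreaRect(t[:,:2].astype(np.float32)); 
    print(n,len(t),'plane',w,'rect',rect, 'corners',cv2.boxPoints(rect).round(1).tolist(),'zminmax',t[:,2].min(),t[:,2].max(),'std',r.std())
    hsv=cv2.cvtColor(c['img'],cv2.COLOR_BGR2HSV)
    br=((hsv[...,0]>8)&(hsv[...,0]<32)&(hsv[...,1]>90)&(hsv[...,2]>60)).astype(np.uint8)
    u,v=(362,208) if n=='top' else (298,306)
    M=np.zeros_like(br);M[v-14:v+14,u-14:u+14]=1
    ys,xs=np.nonzero(br&M); print(len(xs),xs.min(),xs.max(),ys.min(),ys.max())
    Q=P[v-14:v+14,u-14:u+14].reshape(-1,3); Q=Q[Q[:,2]>8]
    print('rider cloud',len(Q),Q.mean(0),Q[:,2].max(), cv2.minAreaRect(Q[:,:2].astype(np.float32)))
    Q=Q[Q[:,2]>28];print('tab',len(Q),Q.mean(0),cv2.minAreaRect(Q[:,:2].astype(np.float32)) if len(Q)>2 else '')
    # stand base
    u,v=(253,183) if n=='top' else (265,195)
    S=P[v-16:v+16,u-24:u+24].reshape(-1,3);S=S[(S[:,2]>7)&(S[:,2]<17)];print('base',len(S),cv2.minAreaRect(S[:,:2].astype(np.float32)),S.min(0),S.max(0))
    # table check
    g=P[230:250,100:200] if n=='top' else P[290:330,200:240]; print('tbl',np.median(g[...,2]))
E
```

```text
top 109 plane [-4.54204994e+00 -3.12516283e-01  2.89342462e+03] rect ((550.84326171875, 85.9804458618164), (265.1770935058594, 250.5969696044922), 68.17951202392578) corners [[385.20001220703125, 9.5], [617.9000244140625, -83.69999694824219], [716.4000244140625, 162.5], [483.79998779296875, 255.60000610351562]] zminmax 63.41684273643841 1140.7588376924002 std 3.4728241441735017
57 358 365 201 215
rider cloud 114 [ 489.24649356 -302.88602448   54.5358515 ] 1140.7588376924002 ((437.5536193847656, -181.38092041015625), (50.103721618652344, 392.5881042480469), 22.602401733398438)
tab 38 [ 484.1910801  -286.17811045  127.96739608] ((435.9308776855469, -157.18130493164062), (20.379730224609375, 347.774658203125), 20.272926330566406)
base 303 ((563.648681640625, 24.246463775634766), (56.188720703125, 115.6370620727539), 3.4809160232543945) [534.53082799 -32.66228727   7.04859242] [592.33870118  82.16095054  16.90687874]
tbl 1.3534641465025743
side 158 plane [-1.97206061e+00 -2.53056505e-01  1.30311430e+03] rect ((487.8338623046875, -210.4874267578125), (851.2017211914062, 129.87564086914062), 65.62560272216797) corners [[253.0, -571.4000244140625], [371.29998779296875, -625.0], [722.5999755859375, 150.39999389648438], [604.2999877929688, 204.0]] zminmax 62.24416586164773 948.7314380216402 std 2.742998992735414
101 288 307 300 312
rider cloud 182 [ 480.03404097 -324.67951589   59.69720226] 948.7314380216402 ((371.50830078125, -426.39520263671875), (371.3409729003906, 47.93006134033203), 43.387664794921875)
tab 62 [ 463.53951774 -343.47758062  142.49769628] ((370.90667724609375, -435.75653076171875), (358.6808166503906, 21.57184600830078), 45.55973434448242)
base 408 ((609.2650146484375, 32.06874084472656), (113.07269287109375, 93.34181213378906), 0.755586564540863) [552.25712395 -14.98538781   7.0371602 ] [665.80146991  78.24478638  16.47958159]
tbl -0.32728569501512084
```

View pics/rider.png

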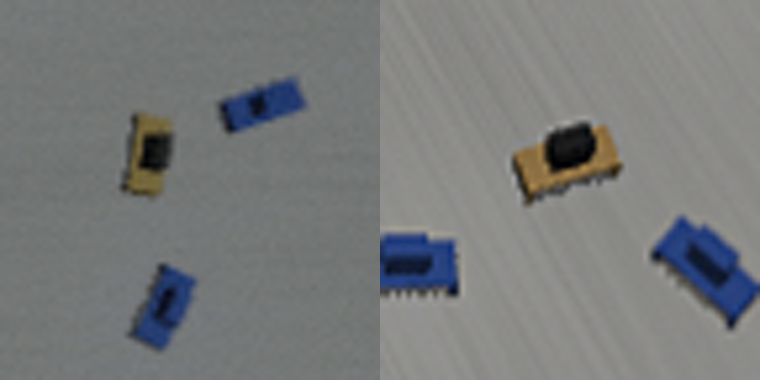

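The crop confirms it: the brass saddle with the black tab (top (362,208), side (298,306)) is the rider, and the blue ones are look-alikes. The last fit took in invalid depth pixels, so I'll redo it with those filtered out.

```bash
cat >> h.py <<'E'
def pts(c,lo,hi,x=(400,720),y=(-200,260)):
    P=cloud(c)[c['z_map']>0]; return P[(P[:,2]>lo)&(P[:,2]<hi)&(P[:,0]>x[0])&(P[:,0]<x[1])&(P[:,1]>y[0])&(P[:,1]<y[1])]
def beam(c,x=(540,640)):
    t=pts(c,45,160,x=x); best=None
    rng=np.random.default_rng(0)
    for _ in range(400):
        s=t[rng.choice(len(t),3,0)]; n=np.cross(s[1]-s[0],s[2]-s[0]); L=np.linalg.norm(n)
        if L<200 or abs(n[2]/L)<.85: continue
        q=abs((t-s[0])@n/L)<2.5
        if best is None or q.sum()>best.sum(): best=q
    p=t[best]; m=p.mean(0); _,_,V=np.linalg.svd(p-m); n=V[2]*np.sign(V[2][2]); 
    (cx,cy),(w,h),an=cv2.minAreaRect(p[:,:2].astype(np.float32)); bx=cv2.boxPoints(((cx,cy),(w,h),an))
    e=bx[1]-bx[0] if np.linalg.norm(bx[1]-bx[0])>np.linalg.norm(bx[2]-bx[1]) else bx[2]-bx[1]
    e=e/np.linalg.norm(e); e=e*(-np.sign(e[1]))   # beam +x ~ world -y
    z=m[2]-((np.array([cx,cy])-m[:2])@n[:2])/n[2]; tilt=np.degrees(np.arctan2(-(n[:2]@e),n[2]))
    return dict(n=len(p),c=np.array([cx,cy,z]).round(1),size=(round(w,1),round(h,1)),dir=e.round(4),yaw=round(float(np.degrees(np.arctan2(e[1],e[0]))),2),tilt_up_plus_x=round(float(tilt),2),nrm=n.round(4))
E
python3 - <<'E'
from h import *
for n in('top','side'):
    c=cam(n); print(n,beam(c))
    s=pts(c,7,17,x=(500,650),y=(-80,90)); print(' base',len(s),s.min(0).round(1),s.max(0).round(1),[np.round(v,1) for v in cv2.minAreaRect(s[:,:2].astype(np.float32))])
    for lo,hi in((8,60),(11,23),(30,60)):
        q=pts(c,lo,hi,x=(455,520),y=(-330,-255)); 
        if len(q)>3: print(' rider',lo,len(q),q.mean(0).round(1),q[:,2].max().round(1),[np.round(v,1) for v in cv2.minAreaRect(q[:,:2].astype(np.float32))])
    hsv=cv2.cvtColor(c['img'],cv2.COLOR_BGR2HSV)
    br=((hsv[...,0]>8)&(hsv[...,0]<32)&(hsv[...,1]>90)&(hsv[...,2]>50)).astype(np.uint8)
    bk=(hsv[...,2]<60).astype(np.uint8)
    u,v=(362,208) if n=='top' else (298,306)
    M=np.zeros_like(br);M[v-14:v+14,u-14:u+14]=1
    for nm,m in(('brass',br),('all',br|bk)):
        ct=max(cv2.findContours(m&M,0,2)[0],key=cv2.contourArea); print(nm,cv2.minAreaRect(ct), [r.round(1).tolist() for r in onz(c,cv2.boxPoints(cv2.minAreaRect(ct)),17)], onz(c,[cv2.minAreaRect(ct)[0]],17).round(1))
    ys,xs=np.nonzero(bk&M); print('tab c',xs.mean(),ys.mean(),onz(c,[[xs.mean(),ys.mean()]],43 if n=='top' else 35).round(1))
    hi=pts(c,15,100,x=(400,760),y=(-350,260)); 
E
```

```text
top {'n': 1045, 'c': array([596.2,  86.7,  85.4]), 'size': (35.3, 346.9), 'dir': array([ 0.0248, -0.9997], dtype=float32), 'yaw': -88.58, 'tilt_up_plus_x': 10.78, 'nrm': array([-0.03  ,  0.1863,  0.982 ])}
 base 339 [505.6 -71.3   7.1] [650.   89.6  17. ] [array([577.6,   9.4]), array([160.9, 144.3]), np.float64(89.8)]
 rider 8 111 [ 492.  -310.6   25.9] 48.6 [array([ 493. , -312.4]), array([21.3, 46.7]), np.float64(80.4)]
 rider 11 72 [ 491.7 -310.3   18.6] 22.9 [array([ 493. , -312.4]), array([21.3, 46.7]), np.float64(80.4)]
 rider 30 33 [ 493.  -311.7   42.3] 48.6 [array([ 492.9, -312.4]), array([10.6, 19.8]), np.float64(85.1)]
brass ((361.5461730957031, 208.1307830810547), (5.829632759094238, 14.263994216918945), 7.125016689300537) [[470.2, -298.9, 17.0], [514.9, -305.8, 17.0], [512.8, -324.3, 17.0], [468.0, -317.3, 17.0]] [[ 491.4 -311.5   17. ]]
all ((361.589599609375, 208.1676025390625), (7.2987446784973145, 14.293375968933105), 8.746162414550781) [[470.7, -296.2, 17.0], [515.4, -304.3, 17.0], [512.0, -327.3, 17.0], [467.3, -319.0, 17.0]] [[ 491.3 -311.7   17. ]]
tab c 362.555
[... 510 characters left out ...]
   16.6] 23.0 [array([ 491. , -313.4]), array([20.5, 46. ]), np.float64(80.8)]
 rider 30 51 [ 490.5 -314.2   40.4] 46.9 [array([ 491.2, -313.7]), array([10.6, 20.1]), np.float64(80.5)]
brass ((296.9810791015625, 305.81353759765625), (8.307927131652832, 18.453889846801758), 72.89727020263672) [[469.9, -299.9, 17.0], [515.8, -308.2, 17.0], [510.6, -328.0, 17.0], [465.3, -319.7, 17.0]] [[ 490.3 -314.    17. ]]
all ((296.6192321777344, 305.6815185546875), (10.022040367126465, 19.029945373535156), 72.6459732055664) [[468.9, -297.1, 17.0], [516.4, -305.5, 17.0], [510.2, -329.4, 17.0], [463.6, -321.0, 17.0]] [[ 489.7 -313.3   17. ]]
tab c 296.8857142857143 304.3142857142857 [[ 487.4 -315.7   35. ]]
```

Request:
{"op": "arm_command", "data": {
  "plan": [
    [0.2, 0, 0, 0, -0.1866],
    [0.2, 0, 0, 0, -0.1866],
    [0.2, 0, 0, 0, -0.1866],
    [0.2, 0, 0, 0, -0.1866],
    [0.2, 0, 0, 0, -0.1866],
    [0.2, 0, 0, 0, -0.1866],
    [0.2, 0, 0, 0, -0.1866],
    [0.2, 0.0451, 0.0348, 0, 0],
    [0.2, 0.0451, 0.0348, 0, 0],
    [0.2, 0.0451, 0.0348, 0, 0],
    [0.2, 0.0451, 0.0348, 0, 0],
    [0.2, 0.0451, 0.0348, 0, 0],
    [0.2, 0.0451, 0.0348, 0, 0],
    [0.2, 0.0451, 0.0348, 0, 0],
    [0.2, 0.0451, 0.0348, 0, 0],
    [0.2, 0.0451, 0.0348, 0, 0],
    [0.2, 0.0451, 0.0348, 0, 0],
    [0.2, 0.0451, 0.0348, 0, 0],
    [0.2, 0.0451, 0.0348, 0, 0],
    [0.2, 0.0451, 0.0348, 0, 0]
  ],
  "newtons": 10
}}

```text
clock: 2.8
eef_pos: [595.4, 73.4, 205.4]
eef_rot: [3.141, 0.0, 1.598]
wrist_force: [-0.1, -0.0, -0.0]
finger_gap: 56.4
finger_force: 0.0
```

```bash
python3 - <<'E'
from h import *
w=cam('wrist');b=cam('side');cv2.imwrite('pics/w1.png',np.hstack([w['img'][:, :],cv2.resize(b['img'][120:230,205:315],(384,384))])[:,:800])
np.savez('w1.npz',**{k:v for k,v in w.items()});np.savez('s1.npz',**{k:v for k,v in b.items()})
print(w['eye'],w['orientation'])
print(beam(w))
s=pts(w,7,17,x=(530,660),y=(-40,100)); print(len(s),s.min(0),s.max(0))
f=s[s[:,0]<575]; print('front',len(f),f.min(0),f.max(0),cv2.minAreaRect(s[:,:2].astype(np.float32)))
E
```

```text
[593.5648186  157.22584972 383.49381482] [2.84899990e+00 8.57783222e-04 2.70920125e-02]
{'n': 10310, 'c': array([595.6,  96.1,  80.8]), 'size': (34.4, 320.1), 'dir': array([ 0.0276, -0.9996], dtype=float32), 'yaw': -88.42, 'tilt_up_plus_x': 10.91, 'nrm': array([0.0022, 0.1895, 0.9819])}
2263 [555.38245156 -13.57696433   7.01651236] [659.94667551  99.37220578  16.88989827]
front 952 [555.38245156 -13.57696433   7.07004295] [574.97735305  76.59731358  16.28788449] ((607.8997192382812, 42.87085723876953), (104.35202026367188, 111.57884979248047), 0.8351609110832214)
```

View pics/w1.png

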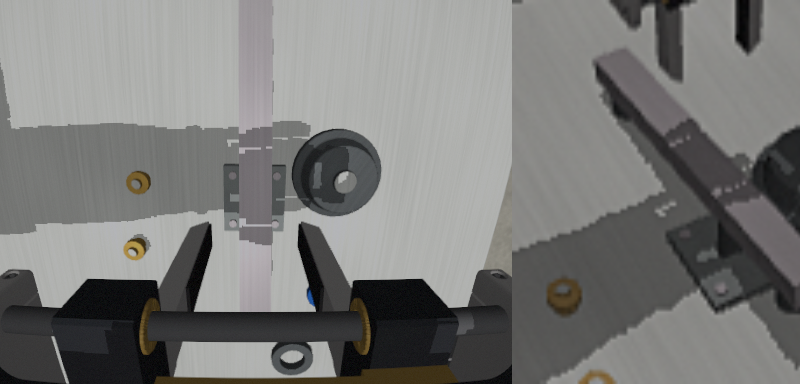

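The wrist view shows the beam centred between the fingers at columns 240–272. The stand base spans (224–285, 164–230), which puts the knife at about (595.5, 31.5). Now I'll descend and grip lightly.

Request:
{"op": "arm_command", "data": {
  "plan": [
    [0.2, 0, 0, 0.045, 0],
    [0.2, 0, 0, 0.045, 0],
    [0.2, 0, 0, 0.035, 0],
    [0.2, 0, 0, 0.022, 0],
    [-0.2, 0, 0, 0, 0],
    [-0.5, 0, 0, 0, 0],
    [-0.5, 0, 0, 0, 0],
    [-0.5, 0, 0, 0, 0]
  ],
  "newtons": 8
}}

```text
clock: 3.9
eef_pos: [595.2, 71.6, 59.8]
eef_rot: [3.139, -0.0, 1.598]
wrist_force: [-0.4, -0.6, 6.7]
finger_gap: 33.7
finger_force: 8.0
```

Request:
{"op": "arm_command", "data": {
  "plan": [
    [-0.5, -0.002, 0, -0.0015, 0],
    [-0.5, -0.004, 0, -0.0009, 0],
    [-0.5, -0.004, 0, -0.0008, 0],
    [-0.5, -0.004, 0, -0.0008, 0],
    [-0.5, -0.004, 0, -0.0008, 0],
    [-0.5, -0.004, 0, -0.0008, 0],
    [-0.5, 0, 0, 0, 0]
  ]
}}

```text
clock: 4.78
eef_pos: [595.1, 49.0, 64.0]
eef_rot: [-3.141, 0.001, 1.598]
wrist_force: [0.2, -0.2, -2.8]
finger_gap: 34.2
finger_force: 8.0
```

```bash
python3 - <<'E'
from h import *
print(beam(cam('top'),(570,625)),beam(cam('side'),(570,625)))
E
```

```text
{'n': 602, 'c': array([595.2,  69.7,  88.2]), 'size': (34.7, 352.0), 'dir': array([ 0.027 , -0.9996], dtype=float32), 'yaw': -88.45, 'tilt_up_plus_x': 12.31, 'nrm': array([0.    , 0.2132, 0.977 ])} {'n': 620, 'c': array([595.2,  67.1,  85.9]), 'size': (50.1, 353.3), 'dir': array([ 0.0541, -0.9985], dtype=float32), 'yaw': -86.9, 'tilt_up_plus_x': 12.26, 'nrm': array([-0.0069,  0.2123,  0.9772])}
```

Request:
{"op": "arm_command", "data": {
  "plan": [
    [0, 0, 0, 0, 0],
    [0, 0, 0, 0, 0],
    [0, 0, 0, 0, 0],
    [0, 0, 0, 0, 0]
  ]
}}

```text
clock: 5.38
eef_pos: [595.1, 49.7, 64.1]
eef_rot: [3.142, 0.0, 1.598]
wrist_force: [-0.1, 0.2, 0.4]
finger_gap: 46.7
finger_force: 0.0
```

```bash
cat > t.py <<'E'
from h import *
b=beam(cam('side'),(570,625)); t=beam(cam('top'),(570,625)); print('side',b['tilt_up_plus_x'],b['c'],'top',t['tilt_up_plus_x'],t['c'],t['yaw'],t['n'])
E
python3 t.py
```

```text
side 12.31 [594.5  66.1  85.9] top 12.24 [595.2  69.6  88.4] -88.43 590
```

Request:
{"op": "arm_command", "data": {
  "plan": [
    [-0.5, 0, 0, 0, 0],
    [-0.5, 0, 0, 0, 0],
    [-0.5, 0, 0, 0, 0],
    [-0.5, -0.002, 0, -0.0005, 0],
    [-0.5, -0.003, 0, -0.0007, 0],
    [-0.5, -0.002, 0, -0.0004, 0],
    [-0.5, 0, 0, 0, 0],
    [0, 0, 0, 0, 0],
    [0, 0, 0, 0, 0],
    [0, 0, 0, 0, 0],
    [0, 0, 0, 0, 0]
  ]
}}

```text
clock: 6.85
eef_pos: [595.3, 42.6, 65.7]
eef_rot: [3.141, 0.0, 1.598]
wrist_force: [0.4, 0.1, 0.1]
finger_gap: 47.1
finger_force: 0.0
```

```bash
python3 t.py
```

```text
side 12.89 [599.   58.5  87.3] top 12.66 [595.6  60.7  90. ] -88.5 580
```

Request:
{"op": "arm_command", "data": {
  "plan": [
    [-0.5, 0, 0, 0, 0],
    [-0.5, 0, 0, 0, 0],
    [-0.5, 0, 0, 0, 0],
    [-0.5, -0.002, 0, -0.0005, 0],
    [-0.5, -0.003, 0, -0.0007, 0],
    [-0.5, -0.002, 0, -0.0004, 0],
    [-0.5, 0, 0, 0, 0],
    [0, 0, 0, 0, 0],
    [0, 0, 0, 0, 0],
    [0, 0, 0, 0, 0],
    [0, 0, 0, 0, 0]
  ]
}}

```text
clock: 8.32
eef_pos: [595.5, 35.7, 67.3]
eef_rot: [3.141, 0.0, 1.598]
wrist_force: [0.2, 0.5, 0.1]
finger_gap: 46.8
finger_force: 0.0
```

```bash
python3 t.py
```

```text
side 13.31 [599.4  53.   88.4] top 13.28 [595.6  55.   91.5] -88.59 564
```

Request:
{"op": "arm_command", "data": {
  "plan": [
    [-0.5, 0, 0, 0, 0],
    [-0.5, 0, 0, 0, 0],
    [-0.5, 0, 0, 0, 0],
    [-0.5, -0.002, 0, -0.0005, 0],
    [-0.5, -0.003, 0, -0.0007, 0],
    [-0.5, -0.002, 0, -0.0004, 0],
    [-0.5, 0, 0, 0, 0],
    [0, 0, 0, 0, 0],
    [0, 0, 0, 0, 0],
    [0, 0, 0, 0, 0],
    [0, 0, 0, 0, 0]
  ]
}}

```text
clock: 9.8
eef_pos: [595.7, 28.6, 68.9]
eef_rot: [3.142, 0.0, 1.598]
wrist_force: [-0.0, 0.3, 0.4]
finger_gap: 47.0
finger_force: 0.0
```

```bash
python3 t.py
```

```text
side 14.02 [599.1  45.4  90.3] top 13.9 [595.9  46.2  93.2] -88.45 604
```

Request:
{"op": "arm_command", "data": {
  "plan": [
    [-0.5, 0, 0, 0, 0],
    [-0.5, 0, 0, 0, 0],
    [-0.5, 0, 0, 0, 0],
    [-0.5, -0.002, 0, -0.0005, 0],
    [-0.5, -0.003, 0, -0.0007, 0],
    [-0.5, -0.002, 0, -0.0005, 0],
    [-0.5, 0, 0, 0, 0],
    [0, 0, 0, 0, 0],
    [0, 0, 0, 0, 0],
    [0, 0, 0, 0, 0],
    [0, 0, 0, 0, 0]
  ]
}}

```text
clock: 11.28
eef_pos: [595.9, 21.6, 70.6]
eef_rot: [3.142, 0.0, 1.598]
wrist_force: [-0.4, -0.2, 0.3]
finger_gap: 46.9
finger_force: 0.0
```

```bash
python3 t.py
```

```text
side -3.51 [596.6  35.   92.9] top -5.29 [596.3  38.3  95.9] -88.47 641
```

Request:
{"op": "arm_command", "data": {
  "plan": [
    [0, 0, 0, 0, 0],
    [0, 0, 0, 0, 0],
    [0, 0, 0, 0, 0],
    [0, 0, 0, 0, 0],
    [0, 0, 0, 0, 0],
    [0, 0, 0, 0, 0],
    [0, 0, 0, 0, 0],
    [0, 0, 0, 0, 0],
    [0, 0, 0, 0, 0],
    [0, 0, 0, 0, 0],
    [0, 0, 0, 0, 0],
    [0, 0, 0, 0, 0]
  ]
}}

```text
clock: 12.88
eef_pos: [595.9, 21.7, 70.5]
eef_rot: [-3.142, -0.0, 1.598]
wrist_force: [0.0, -0.5, -0.1]
finger_gap: 46.7
finger_force: 0.0
```

```bash
python3 t.py; python3 t.py
```

```text
side -5.67 [599.2  32.9  92.5] top -4.63 [596.5  38.5  95.8] -88.67 647
side -2.98 [599.1  36.1  92.5] top -0.92 [595.6  38.8  95.2] -88.68 607
```

Request:
{"op": "arm_command", "data": {
  "plan": [
    [0, 0, 0, 0, 0],
    [0, 0, 0, 0, 0],
    [0, 0, 0, 0, 0],
    [0, 0, 0, 0, 0],
    [0, 0, 0, 0, 0],
    [0, 0, 0, 0, 0],
    [0, 0, 0, 0, 0],
    [0, 0, 0, 0, 0],
    [0, 0, 0, 0, 0],
    [0, 0, 0, 0, 0],
    [0, 0, 0, 0, 0],
    [0, 0, 0, 0, 0],
    [0, 0, 0, 0, 0],
    [0, 0, 0, 0, 0]
  ]
}}

```text
clock: 14.82
eef_pos: [595.9, 21.7, 70.5]
eef_rot: [-3.142, -0.0, 1.598]
wrist_force: [0.7, -0.3, -0.4]
finger_gap: 47.2
finger_force: 0.0
```

```bash
python3 t.py; python3 t.py
```

```text
side 10.05 [598.9  37.6  92. ] top 9.38 [595.8  39.7  94.9] -88.64 604
side 8.31 [597.   38.2  92.1] top 7.01 [596.   39.7  95.1] -88.41 598
```

```bash
python3 - <<'E'
from h import *
print([beam(cam('side'),(570,625))['tilt_up_plus_x'] for _ in range(26)])
E
```

```text
[5.35, 3.54, 1.53, -0.46, -2.27, -3.6, -4.31, -4.72, -4.43, -3.72, -2.58, -0.93, 0.78, 2.75, 4.47, 5.99, 7.33, 8.32, 8.91, 9.31, 9.25, 8.92, 8.28, 7.36, 6.22, 4.63]
```

Request:
{"op": "arm_command", "data": {
  "plan": [
    [-0.5, 0, 0, 0, 0],
    [-0.5, 0, 0, 0, 0],
    [-0.5, 0, 0, 0, 0],
    [-0.5, -0.002, 0, 0, 0],
    [-0.5, -0.002, 0, 0, 0],
    [-0.5, 0, 0, 0, 0],
    [-0.5, 0, 0, 0, 0]
  ]
}}

```text
clock: 17.2
eef_pos: [595.9, 17.4, 70.4]
eef_rot: [-3.141, 0.0, 1.598]
wrist_force: [-0.6, -1.1, -1.8]
finger_gap: 34.1
finger_force: 8.0
```

```bash
python3 t.py
```

```text
side -3.18 [595.3  31.3  92.6] top -3.31 [596.   34.4  95.5] -88.46 604
```

Held at −3.2°. Next I'll release and watch the swing.

Request:
{"op": "arm_command", "data": {
  "plan": [
    [0, 0, 0, 0, 0],
    [0, 0, 0, 0, 0],
    [0, 0, 0, 0, 0],
    [0, 0, 0, 0, 0],
    [0, 0, 0, 0, 0],
    [0, 0, 0, 0, 0],
    [0, 0, 0, 0, 0],
    [0, 0, 0, 0, 0],
    [0, 0, 0, 0, 0],
    [0, 0, 0, 0, 0],
    [0, 0, 0, 0, 0],
    [0, 0, 0, 0, 0]
  ]
}}

```text
clock: 18.8
eef_pos: [596.0, 17.7, 70.5]
eef_rot: [-3.142, 0.0, 1.598]
wrist_force: [-0.2, -0.1, -0.1]
finger_gap: 47.2
finger_force: 0.0
```

```bash
python3 - <<'E'
from h import *
print([beam(cam('side'),(570,625))['tilt_up_plus_x'] for _ in range(10)])
E
```

```text
[-0.39, -0.52, -0.68, -0.97, -1.45, -1.91, -2.05, -2.45, -2.64, -2.86]
```

```bash
python3 - <<'E'
from h import *
print([beam(cam('side'),(570,625))['tilt_up_plus_x'] for _ in range(30)])
E
```

```text
[-2.73, -2.76, -2.59, -2.17, -1.92, -1.53, -1.25, -0.98, -0.56, -0.64, -0.59, -0.75, -1.1, -1.19, -1.57, -1.92, -2.07, -2.54, -2.57, -2.65, -2.6, -2.42, -2.2, -1.95, -1.65, -1.32, -1.18, -0.95, -0.77, -0.67]
```

The beam now hangs at an equilibrium of about −1.7°, so the balance point is about 0.7 mm outside the window. I'll move it back 3.7 mm.

Request:
{"op": "arm_command", "data": {
  "plan": [
    [-0.5, 0, 0, 0, 0],
    [-0.5, 0, 0, 0, 0],
    [-0.5, 0, 0, 0, 0],
    [-0.5, 0.0018, 0, 0, 0],
    [-0.5, 0.0019, 0, 0, 0],
    [-0.5, 0, 0, 0, 0],
    [-0.5, 0, 0, 0, 0],
    [-0.1, 0, 0, 0, 0],
    [0, 0, 0, 0, 0],
    [0, 0, 0, 0, 0],
    [0, 0, 0, 0, 0],
    [0, 0, 0, 0, 0],
    [0, 0, 0, 0, 0],
    [0, 0, 0, 0, 0],
    [0, 0, 0, 0, 0],
    [0, 0, 0, 0, 0],
    [0, 0, 0, 0, 0],
    [0, 0, 0, 0, 0]
  ]
}}

```text
clock: 23.05
eef_pos: [595.9, 21.4, 70.6]
eef_rot: [3.142, 0.0, 1.598]
wrist_force: [-0.4, -0.8, 0.1]
finger_gap: 46.9
finger_force: 0.0
```

```bash
python3 - <<'E'
from h import *
print([beam(cam('side'),(570,625))['tilt_up_plus_x'] for _ in range(12)]); print(beam(cam('top'),(570,625)))
E
```

```text
[2.73, 3.21, 3.29, 3.12, 2.9, 2.31, 1.73, 0.97, 0.44, -0.2, -0.63, -0.84]
{'n': 628, 'c': array([596.2,  37.8,  95.3]), 'size': (34.9, 359.3), 'dir': array([ 0.027 , -0.9996], dtype=float32), 'yaw': -88.45, 'tilt_up_plus_x': -0.81, 'nrm': array([ 0.0218, -0.0136,  0.9997])}
```

Request:
{"op": "arm_command", "data": {
  "plan": [
    [0, 0, 0, 0, 0],
    [0, 0, 0, 0, 0],
    [0, 0, 0, 0, 0],
    [0, 0, 0, 0, 0],
    [0, 0, 0, 0, 0],
    [0, 0, 0, 0, 0],
    [0, 0, 0, 0, 0],
    [0, 0, 0, 0, 0],
    [0, 0, 0, 0, 0],
    [0, 0, 0, 0, 0],
    [0, 0, 0, 0, 0],
    [0, 0, 0, 0, 0]
  ]
}}

```text
clock: 25.2
eef_pos: [595.9, 21.3, 70.6]
eef_rot: [-3.142, 0.0, 1.598]
wrist_force: [-0.5, 0.2, 0.7]
finger_gap: 47.1
finger_force: 0.0
```

```bash
python3 - <<'E'
from h import *
print([beam(cam('side'),(570,625))['tilt_up_plus_x'] for _ in range(22)])
E
```

```text
[1.87, 1.51, 0.93, 0.48, 0.11, -0.18, -0.4, -0.46, -0.07, 0.22, 0.57, 0.95, 1.4, 1.62, 1.93, 2.18, 2.22, 2.01, 1.96, 1.66, 1.33, 0.85]
```

Request:
{"op": "arm_command", "data": {
  "plan": [
    [-0.5, 0, 0, 0, 0],
    [-0.5, 0, 0, 0, 0],
    [-0.5, 0, 0, 0, 0],
    [-0.5, -0.0008, 0, 0, 0],
    [-0.5, -0.0009, 0, 0, 0],
    [-0.5, 0, 0, 0, 0],
    [-0.5, 0, 0, 0, 0],
    [-0.1, 0, 0, 0, 0],
    [0, 0, 0, 0, 0],
    [0, 0, 0, 0, 0],
    [0, 0, 0, 0, 0],
    [0, 0, 0, 0, 0],
    [0, 0, 0, 0, 0],
    [0, 0, 0, 0, 0],
    [0, 0, 0, 0, 0],
    [0, 0, 0, 0, 0]
  ]
}}

```text
clock: 28.3
eef_pos: [595.9, 19.7, 70.5]
eef_rot: [-3.141, 0.0, 1.598]
wrist_force: [-0.4, -0.7, 0.6]
finger_gap: 47.0
finger_force: 0.0
```

```bash
python3 - <<'E'
from h import *
print([beam(cam('side'),(570,625))['tilt_up_plus_x'] for _ in range(9)]); t=beam(cam('top'),(570,625));w=beam(cam('wrist'),(570,625));print(t['tilt_up_plus_x'],t['c'],w['tilt_up_plus_x'],w['c'],w['size'])
E
```

```text
[-0.09, -0.06, -0.07, -0.15, -0.14, -0.12, -0.08, -0.1, -0.07]
-0.05 [596.2  37.6  95.5] -0.12 [596.8  35.1  92.5] (54.7, 231.4)
```

The beam is level and steady at −0.1°. Now I'll retreat and fetch the rider.

Request:
{"op": "arm_command", "data": {
  "plan": [
    [0.05, 0, 0, -0.015, 0],
    [0.05, 0, 0, -0.05, 0],
    [0.05, 0, 0, -0.06, 0],
    [0, 0, 0, 0, 0.1764],
    [0, 0, 0, 0, 0.1764],
    [0, 0, 0, 0, 0.1764],
    [0, 0, 0, 0, 0.1764],
    [0, 0, 0, 0, 0.1764],
    [-0.3, 0, 0, 0, 0.1764],
    [-0.3, 0, 0, 0, 0.1764],
    [-0.3, 0, 0, 0, 0.1764],
    [-0.3, 0, 0, 0, 0.1764],
    [-0.3, 0, 0, 0, 0.1764],
    [-0.3, -0.0069, 0.0494, 0, 0],
    [-0.3, -0.0069, 0.0494, 0, 0],
    [-0.3, -0.0069, 0.0494, 0, 0],
    [-0.3, -0.0069, 0.0494, 0, 0],
    [-0.3, -0.0069, 0.0494, 0, 0],
    [-0.3, -0.0069, 0.0494, 0, 0],
    [-0.3, -0.0069, 0.0494, 0, 0]
  ]
}}

```text
clock: 31.35
eef_pos: [490.5, -315.0, 196.9]
eef_rot: [3.141, -0.001, -0.166]
wrist_force: [-0.0, -0.1, 0.5]
finger_gap: 32.6
finger_force: 0.0
```

```bash
python3 - <<'E'
from h import *
w=cam('wrist'); s=manip.read_state(); print(s['clock'],s['eef_pos'],s['eef_rot'],s['finger_gap'])
for lo,hi in((10,24),(34,50)):
    q=pts(w,lo,hi,x=(460,525),y=(-345,-280))
    if len(q)>3: print(lo,len(q),q[:,2].max(),cv2.minAreaRect(q[:,:2].astype(np.float32)))
cv2.imwrite('pics/w2.png',w['img'])
b=beam(cam('side'),(570,625)); t=beam(cam('top'),(570,625)); print(b['tilt_up_plus_x'],b['c'],b['dir'],t['tilt_up_plus_x'],t['c'],t['yaw'])
E
```

```text
31.4 [ 488.63853281 -319.56012237  196.62084396] [ 3.13987862e+00 -7.05478644e-04 -1.69213676e-01] 32.696951509968315
10 422 23.74865644504405 ((493.24066162109375, -314.1997375488281), (19.7326717376709, 44.47381591796875), 79.97437286376953)
34 170 43.609484090106264 ((493.4294738769531, -314.3699951171875), (9.249220848083496, 20.5482234954834), 80.25691986083984)
-0.14 [592.3  60.7  92.7] [ 0.0308 -0.9995] -0.07 [596.1  37.6  95.2] -88.51
```

View pics/w2.png

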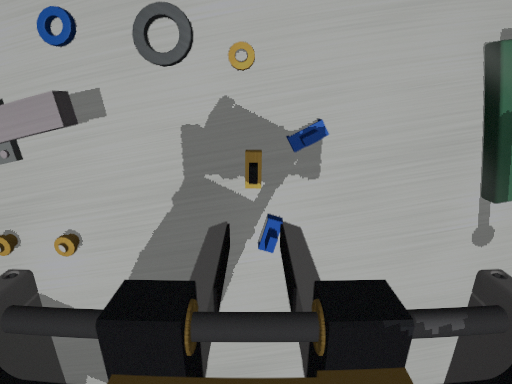

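The wrist view shows the brass rider at (254,169), with its tab lined up between the fingers. The blue look-alikes at (308,135) and (270,233) are clear of the descent.

Request:
{"op": "arm_command", "data": {
  "plan": [
    [-0.3, 0.002, 0, 0, 0],
    [-0.3, 0, 0, 0.05, 0],
    [-0.3, 0, 0, 0.05, 0],
    [-0.3, 0, 0, 0.045, 0],
    [-0.3, 0, 0, 0.02, 0],
    [-0.3, 0, 0, 0.005, 0],
    [-0.3, 0, 0, 0, 0]
  ]
}}

```text
clock: 32.38
eef_pos: [493.8, -313.3, 26.4]
eef_rot: [3.141, -0.001, -0.165]
wrist_force: [0.1, 0.6, 0.7]
finger_gap: 32.9
finger_force: 0.0
```

Request:
{"op": "arm_command", "data": {
  "plan": [
    [-0.3, -0.0005, 0.0005, 0.004, 0],
    [-0.6, 0, 0, 0, 0],
    [-1, 0, 0, 0, 0],
    [-1, 0, 0, 0, 0],
    [-1, 0, 0, 0, 0],
    [-1, 0, 0, 0, 0],
    [-1, 0, 0, -0.02, 0],
    [-1, 0, 0, -0.05, 0],
    [-1, 0, 0, -0.05, 0],
    [-1, 0, 0, -0.05, 0],
    [-1, 0, 0, 0, 0]
  ],
  "newtons": 15
}}

```text
clock: 33.75
eef_pos: [493.7, -314.9, 195.5]
eef_rot: [3.139, -0.006, -0.166]
wrist_force: [-0.0, 0.4, -2.1]
finger_gap: 10.1
finger_force: 15.0
```

```bash
python3 - <<'E'
from h import *
s=manip.read_state(); print(s['clock'],s['eef_pos'],s['eef_rot'],s['finger_gap'])
for n in('top','side'):
    c=cam(n); z0=s['eef_pos'][2]
    P=cloud(c)[c['z_map']>0]; 
    q=pts(c,z0-16,z0+1,x=(460,525),y=(-345,-280)); print(n,len(q),q[:,2].min() if len(q) else '',cv2.minAreaRect(q[:,:2].astype(np.float32)) if len(q)>3 else '')
    hsv=cv2.cvtColor(c['img'],cv2.COLOR_BGR2HSV)
    br=((hsv[...,0]>8)&(hsv[...,0]<32)&(hsv[...,1]>90)&(hsv[...,2]>40)).astype(np.uint8)
    u,v=proj(c,[s['eef_pos']])[0].astype(int); M=np.zeros_like(br);M[v-22:v+22,u-22:u+22]=1
    ct=cv2.findContours(br&M,0,2)[0]
    if len(ct): m=cv2.minAreaRect(max(ct,key=cv2.contourArea)); print(m,onz(c,[m[0]],z0-4))
    cv2.imwrite(f'pics/g_{n}.png',cv2.resize(c['img'][v-35:v+35,u-35:u+35],(380,380)))
cv2.imwrite('pics/g.png',np.hstack([cv2.imread('pics/g_top.png'),cv2.imread('pics/g_side.png')]))
b=beam(cam('side'),(570,625)); print(b['tilt_up_plus_x'])
E
```

```text
33.75 [ 493.66078407 -314.93548021  195.45710793] [ 3.13861403 -0.00603703 -0.16598222] 10.061856974326
top 4 191.5233552702622 ((481.2749328613281, -301.21337890625), (2.224529266357422, 5.848005771636963), 64.07879638671875)
((377.0, 206.0), (0.0, 0.0), 0.0) [[ 480.85672863 -303.77158532  191.45710793]]
side 76 180.61067376868834 ((476.060791015625, -312.0229797363281), (20.36394691467285, 15.817879676818848), 83.17206573486328)
((296.1000061035156, 280.300048828125), (10.542952537536621, 8.558396339416504), 60.2551155090332) [[ 472.09137848 -314.92248987  191.45710793]]
-0.18
```

View pics/g.png

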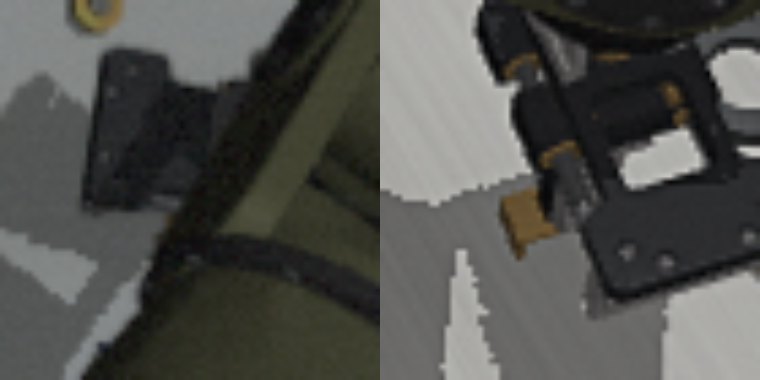

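The side crop shows the rider held square in the fingers at about (525,225). Next I'll refine the stand position from the saved views.

```bash
python3 - <<'E'
from h import *
for n in('w1','s1','top'):
    c=cam('top') if n=='top' else {k:v for k,v in np.load(n+'.npz',allow_pickle=True).items()}
    P=cloud(c); z=P[...,2]; ok=(c['z_map']>0)&(z>8)&(z<16.5)&(P[...,0]>545)&(P[...,0]<645)&(P[...,1]>-30)&(P[...,1]<90)
    lab,L,st,ce=cv2.connectedComponentsWithStats(ok.astype(np.uint8),connectivity=4)[0:4]
    for i in np.argsort(-st[1:,4])[:2]+1:
        q=P[L==i]; r=cv2.minAreaRect(q[:,:2].astype(np.float32))
        print(n,st[i,4],np.percentile(q[:,0],[0,1,99,100]).round(1),np.percentile(q[:,1],[0,1,99,100]).round(1),np.round(r[0],1),np.round(r[1],1),round(r[2],1))
        f=[]
        for lo in np.arange(-10,74,6):
            k=q[(q[:,1]>=lo)&(q[:,1]<lo+6)]
            if len(k)>3: f.append((lo+3,k[:,0].min()))
        f=np.array(f); print('  front edge slope deg',np.degrees(np.polyfit(f[:,0],f[:,1],1)[0]).round(2))
E
```

```text
w1 979 [555.4 555.5 575.3 575.5] [-13.6 -11.5  75.8  76.4] [565.4  31.3] [19.3 89.8] 0.6
  front edge slope deg -0.72
w1 830 [617.6 618.2 635.8 636.3] [-11.4 -10.8  76.5  77.4] [627.9  33. ] [17.  88.9] 2.4
  front edge slope deg -2.52
s1 351 [552.  552.6 604.8 606.2] [-14.5 -13.5  76.4  78.4] [578.1  31.8] [52.9 91.9] 2.5
  front edge slope deg -0.28
s1 1 [552.7 552.7 552.7 552.7] [75.1 75.1 75.1 75.1] [552.7  75.1] [0. 0.] 0.0Traceback (most recent call last):
  File "<stdin>", line 13, in <module>
IndexError: too many indices for array: array is 1-dimensional, but 2 were indexed
```

Request:
{"op": "arm_command", "data": {
  "plan": [
    [-1, 0, 0, 0, -0.0965],
    [-1, 0, 0, 0, -0.0965],
    [-1, 0.007, -0.0215, 0, 0],
    [-1, 0.014, -0.0429, 0, 0],
    [-1, 0.014, -0.0429, 0, 0],
    [-1, 0.014, -0.0429, 0, 0],
    [-1, 0.014, -0.0429, 0, 0],
    [-1, 0.014, -0.0429, 0, 0],
    [-1, 0.014, -0.0429, 0, 0],
    [-1, 0.014, -0.0429, 0, 0],
    [-1, 0.007, -0.0215, 0, 0],
    [-1, 0, 0, 0, 0],
    [-1, 0, 0, 0, 0],
    [-1, 0, 0, 0, 0],
    [-1, 0, 0, 0, 0]
  ]
}}

```text
clock: 35.78
eef_pos: [595.2, 31.3, 191.6]
eef_rot: [-3.142, -0.0, 0.026]
wrist_force: [0.9, -0.7, -0.5]
finger_gap: 9.8
finger_force: 15.0
```

```bash
python3 - <<'E'
from h import *
w=cam('wrist'); s=manip.read_state(); np.savez('w3.npz',**w); print(s['clock'],s['eef_pos'],s['eef_rot'])
cv2.imwrite('pics/w3.png',w['img'])
z0=s['eef_pos'][2]
P=cloud(w); ok=(w['z_map']>0)&(P[...,2]>z0-32)&(P[...,2]<z0+1)&(abs(P[...,0]-596)<35)&(abs(P[...,1]-32)<30)
hsv=cv2.cvtColor(w['img'],cv2.COLOR_BGR2HSV); br=(hsv[...,0]>8)&(hsv[...,0]<32)&(hsv[...,1]>90)
q=P[ok&br]; print(len(q),q.min(0),q.max(0)) if len(q) else print('none')
if len(q)>3: print(cv2.minAreaRect(q[:,:2].astype(np.float32)))
b=beam(cam('side'),(570,625)); print(b['tilt_up_plus_x'],b['c'])
E
```

```text
35.825 [595.16075997  31.42622025 191.62312056] [ 3.14156457e+00 -3.87497207e-05  2.59755552e-02]
860 [602.2599041   21.2495281  170.08679656] [619.55401093  41.07577952 192.62114227]
((610.8419799804688, 31.14531707763672), (17.21076774597168, 19.565471649169922), 1.1185277700424194)
0.0 [593.   34.6  92.5]
```

View pics/w3.png

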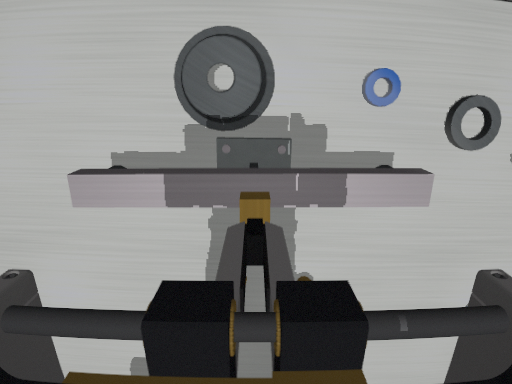

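The wrist view shows the rider at (255,206), over the beam and square to it. The stand base spans columns 217–291, centre 254. I'll shift the rider +1 mm in y and lower it gently.

Request:
{"op": "arm_command", "data": {
  "plan": [
    [-1, -0.0004, -0.001, 0.025, 0],
    [-1, 0, 0, 0.03, 0],
    [-1, 0, 0, 0.015, 0],
    [-1, 0, 0, 0.004, 0],
    [-1, 0, 0, 0.004, 0],
    [-1, 0, 0, 0.004, 0],
    [-1, 0, 0, 0.003, 0],
    [-1, 0, 0, 0.002, 0],
    [-1, 0, 0, 0, 0],
    [-1, 0, 0, 0, 0],
    [-1, 0, 0, 0, 0]
  ]
}}

```text
clock: 37.25
eef_pos: [594.9, 33.0, 104.7]
eef_rot: [-3.142, -0.0, 0.027]
wrist_force: [0.7, 0.8, 0.0]
finger_gap: 10.0
finger_force: 15.0
```

```bash
python3 - <<'E'
from h import *
w=cam('wrist'); s=manip.read_state(); print(s['eef_pos'],s['wrist_force'])
b=beam(cam('side'),(570,625)); print(b['tilt_up_plus_x'],b['c'])
t=beam(cam('top'),(570,625)); print(t['tilt_up_plus_x'],t['c'])
cv2.imwrite('pics/w4.png',w['img'][130:330,100:400])
E
```

```text
[594.84143659  33.05819141 104.64944206] [ 0.3198268   0.48675751 -0.59396446]
-0.12 [591.9  34.5  92.8]
-0.05 [596.4  38.   95.3]
```

View pics/w4.png

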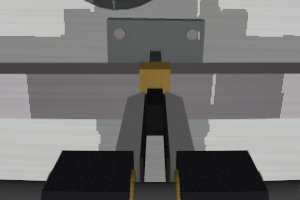

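The far leg is past the beam's far edge at (155,65). The rider (columns 140–171) and the base (107–204) share the same centre, and the beam is level. Now the final lowering.

Request:
{"op": "arm_command", "data": {
  "plan": [
    [-1, 0, 0, 0.001, 0],
    [-1, 0, 0, 0.001, 0],
    [-1, 0, 0, 0.0005, 0],
    [-1, 0, 0, 0, 0],
    [-1, 0, 0, 0, 0]
  ]
}}

```text
clock: 38.02
eef_pos: [594.8, 33.1, 102.1]
eef_rot: [-3.142, -0.0, 0.027]
wrist_force: [-0.0, 0.1, -0.4]
finger_gap: 9.8
finger_force: 15.0
```

Request:
{"op": "arm_command", "data": {
  "plan": [
    [-1, 0, 0, 0.0005, 0],
    [-1, 0, 0, 0.0003, 0],
    [-1, 0, 0, 0, 0],
    [-1, 0, 0, 0, 0]
  ]
}}

```text
clock: 38.52
eef_pos: [594.9, 33.1, 101.4]
eef_rot: [-3.142, -0.0, 0.027]
wrist_force: [-0.9, 0.7, 2.4]
finger_gap: 10.1
finger_force: 15.0
```

Light contact felt. Releasing.

Request:
{"op": "arm_command", "data": {
  "plan": [
    [-0.7, 0, 0, 0, 0],
    [-0.6, 0, 0, 0, 0],
    [-0.5, 0, 0, 0, 0],
    [-0.5, 0, 0, 0, 0],
    [-0.5, 0, 0, -0.005, 0],
    [-0.5, 0, 0, -0.02, 0],
    [-0.5, 0, 0, -0.05, 0],
    [-0.5, 0, 0, -0.06, 0],
    [-0.5, 0, 0, 0, 0],
    [-0.5, 0, 0, 0, 0],
    [-0.5, 0, 0, 0, 0],
    [-0.5, 0, 0, 0, 0],
    [-0.5, 0, 0, 0, 0],
    [-0.5, 0, 0, 0, 0]
  ]
}}

```text
clock: 40.28
eef_pos: [594.8, 33.1, 236.1]
eef_rot: [-3.142, 0.0, 0.027]
wrist_force: [0.6, 0.2, 0.4]
finger_gap: 23.4
finger_force: 0.0
```

```bash
python3 - <<'E'
from h import *
print([beam(cam('side'),(570,625))['tilt_up_plus_x'] for _ in range(6)])
w=cam('wrist');t=beam(cam('top'),(570,625)); print(t['tilt_up_plus_x'],t['c'])
P=cloud(w);z=P[...,2];v=(w['z_map']>0)&(abs(P[...,0]-596)<45)&(abs(P[...,1]-32)<55)
for lo,hi in((7,17),(110,126)):
    q=P[v&(z>lo)&(z<hi)]; print(lo,len(q),q.min(0).round(1),q.max(0).round(1),[np.round(x,1) for x in cv2.minAreaRect(q[:,:2].astype(np.float32))])
cv2.imwrite('pics/w5.png',w['img'])
E
```

```text
[-0.15, -0.03, -0.08, -0.17, -0.21, -0.22]
-0.28 [596.6  37.5  95.4]
7 1645 [600.6 -12.7   7.3] [635.6  77.2  16.7] [array([618.6,  32.4]), array([34.4, 89.8]), np.float64(1.1)]
110 218 [585.7  27.6 110.4] [605.9  37.4 123.7] [array([595.8,  32.5]), array([20.3,  9.3]), np.float64(1.4)]
```

View pics/w5.png

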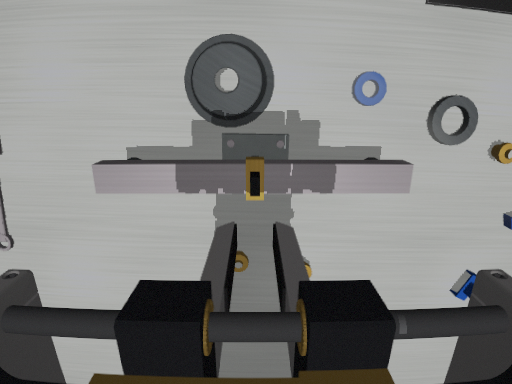

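The rider sits astride the beam at (255,178). Its tab centre is at y = 32.5 and the stand centre at y = 32.4. I'll wait and check that it stays steady.

Request:
{"op": "arm_command", "data": {
  "plan": [
    [-0.5, 0, 0, -0.02, 0],
    [-0.5, 0, 0, 0, 0],
    [-0.5, 0, 0, 0, 0],
    [-0.5, 0, 0, 0, 0],
    [-0.5, 0, 0, 0, 0],
    [-0.5, 0, 0, 0, 0],
    [-0.5, 0, 0, 0, 0],
    [-0.5, 0, 0, 0, 0],
    [-0.5, 0, 0, 0, 0],
    [-0.5, 0, 0, 0, 0],
    [-0.5, 0, 0, 0, 0],
    [-0.5, 0, 0, 0, 0],
    [-0.5, 0, 0, 0, 0],
    [-0.5, 0, 0, 0, 0],
    [-0.5, 0, 0, 0, 0],
    [-0.5, 0, 0, 0, 0]
  ]
}}

```text
clock: 42.68
eef_pos: [594.8, 33.1, 256.2]
eef_rot: [-3.142, 0.0, 0.027]
wrist_force: [0.2, -0.7, -1.3]
finger_gap: 23.5
finger_force: 0.0
```

```bash
python3 - <<'E'
from h import *
a=[beam(cam('side'),(570,625))['tilt_up_plus_x'] for _ in range(8)]; print(a)
if max(map(abs,a))<.5 and np.ptp(a)<.3: print(ticket.sign_off())
E
```

```text
[-0.08, -0.12, -0.09, -0.05, 0.11, -0.02, -0.02, 0.03]
the job is handed in; nothing more can be done
None
```

The job is handed in at about 43 s: the beam stands level (within about 0.1°) and steady on the knife edge, with the brass rider astride it within about 1 mm of the edge's centre, and the arm touched none of the other parts.

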